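# Turn the reversible griddle plate and switch the griddle on

## Robot

A 6-joint arm with a two-finger parallel gripper is mounted at the origin on a cart in front of the work surface, level with it; the furniture and walls round the work are solid. World frame = base frame: x ahead of the robot, y to its left, z up, the work surface at z = 0. Lengths are in m, angles in rad, forces in N, time in s.
With the tool pointing down it reaches from about 0.35 to 0.8 m from the base axis. Payload 7.3 kg.
Tool frame: the origin (TCP) lies midway between the tips of the shut fingers; the grasp point (between the pads) lies 19 mm behind it; z points along the fingers, y is the line along which they close (so a half turn about z gives the same grasp; the last joint's range is limited). The gripper opens to 85 mm and grips with 20 to 120 N. Pads are 22 mm wide; open, the fingers measure 114 mm over their backs; the gripper's body (76 mm by 85 mm) begins 54 mm behind the grasp point. The pads swing forward as they close: fully open they stand 13 mm farther back than shut.
Start: joints at [1.152, 0.342, 1.524, -0, 1.275, -0.146], TCP at [0.141, 0.506, 0.231] pointing down, gripper open.
Joint ranges: [-2.53, 2.53], [-0.77, 2.02], [0.04, 2.7], [-1, 4.14], [0.28, 2.66], [-3.11, 3.11]. Speed limits (rad/s): [2.57, 2.57, 3.14, 3.14, 3.14, 3.14].

## Interface

Orientations are given as a unit quaternion [x, y, z, w].
In Python, from station import env gives the robot as it stands.
- The arm moves only by the shell command python3 shift.py 'ROWS'. ROWS is rows parted by semicolons, their numbers by spaces, 1 to 12 of them, each of 5 numbers: the finger opening in m, then dx, dy, dz in m, then a turn about the tool's z in rad; each row shifts and turns the commanded pose from where the row before left it, along the tool's axes as they then stand; what a row does not reach is not made up. A row lasts 1/12 s, in which the tool goes at most 0.0417 m and 0.125 rad, less where a joint would pass 70% of its speed; a pose out of reach is approached as far as the arm can. The fingers move at their own pace and stop on an object; the grip force is fixed at half the most. Time passes only in rows, so rows that do not move let the fingers close. It prints the time, the measured TCP pose, the force, the opening and the grip force at its end.
- env.observe(): the state, without advancing time (a new reading comes with each control period).
- env.read_camera(name): name is "scene" or "top" or "wrist"; returns the picture (384x512x3 uint8, red, green, blue); there is no depth.
- env.get_calibration(name): a dict with "mtx" (3x3 intrinsics, pixels), "T" (4x4, takes a point from camera to world coordinates). Camera axes: x right, y up, looking along -z (the intrinsics and any distortion apply to the point x, -y, -z); pixel columns grow to the right and rows downward; lengths in m; the calibration is good to about 2 mm. A picture is of the moment at which its call begins: read the wrist's pose just before it. get_calibration takes no time and is no camera call; for the wrist camera it gives the pose at the moment of the call.
- env.hand_in(): hands the job in; it is judged then, once.
The state is a dict: "t": time; "joint_pos": joint angles; "joint_vel": joint speeds; "tau": joint torques, N m; "position": TCP position; "eef_rot": TCP orientation; "wrist_force": force on the tool from outside, world axes, zero at the start; "torque": the same for the moment, N m; "grip_width": finger opening in m; "grip_force": force on a finger pad.
Only numpy, scipy, OpenCV 4.12 (cv2) and the standard library are available. Lean on these libraries where they do the work, as an engineer would, in place of code of your own. Each camera call takes 0.05 s, during which the arm holds its last target. There are 200 camera calls.

## Task

Turn the griddle's reversible plate over so that its ribbed side is up, laying it down gently (do not drop or throw it), and seat it fully on the two locating pins: they differ in size, so it only fits with its handle on the opposite side from where it started. Then, with the plate home, pull the red switch knob straight up to its stop to switch the griddle on. Leave the mug, the pepper mill and the egg box standing where they are.

Things in the scene. Friction and masses are not known exactly. Their poses are not given: they have to be found in the camera images.
- griddle: Fixed black table griddle, 128 mm (x) by 136 mm (y). Origin at worktop height, under the centre; x away from the robot, y left, z up (yawed up to 0.35 rad). Steel rails along x at y = +53 and -53 mm, 22 mm wide, tops at z = 40 mm, carry the plate. A switch pod joins its far side (x = +62 to +118 mm, 66 mm wide, top z = 33 mm). Pins: see the pin points.
- thick_pin (a point): Top of the thick brass locating pin, 16 mm diameter with coned top, at griddle x = +38, y = 0, z = 47 mm. It enters only the plate's large hole.
- thin_pin (a point): Top of the thin brass locating pin, 10 mm diameter with coned top, at griddle x = -38, y = 0, z = 47 mm.
- seat (a point): Point fixed on the griddle, axes as the griddle's, at x = 0, y = 0, z = 45 mm of it: where the plate's origin lies when the plate is fully seated, either side up.
- plate: Loose dark plate, 110 (x) by 130 (y) mm, slab 10 mm thick, about 0.42 kg; origin at the slab's very middle. +z face smooth with copper panel, -z face has 3 mm ribs (clear of the rails). Through holes at y = 0: 20 mm at x = +38, 14 mm at x = -38 mm. Starts seated, smooth side up, axes as the griddle's, handle at +y. Turned over about x (z down, handle at griddle -y) it fits again.
- handle (a point): Middle of the T-handle's crossbar, at plate y = +110 mm, level with the slab's middle. Bar parallel to plate x, 50 mm long over its 16 mm ball ends, 12 mm thick between, on a stem 14 mm wide; 39 mm free between bar and slab. Pinched by its ball ends (10 to 20 N) the plate swings about the bar and hangs; its far edge is 175 mm from the bar.
- switch_knob (a point): Middle of the red round switch knob (34 mm diameter, 23 mm high) on the pod, at griddle x = +94 mm, y = 0; its underside is 10 mm above the pod with the knob pushed in, the point is at griddle z = 56 mm then. z up is the direction of pull.
- switch (a joint): Travel of the switch knob in m: 0 pushed in (off), 0.014 pulled up against its stop (on). Friction about 5 N; it stays where it is left.
- tea_mug: Bystander: green and white mug, 78 mm wide, 101 mm high, behind the griddle. Origin under its centre.
- pepper_mill: Bystander: dark wooden pepper mill, 58 mm wide, 160 mm high, behind the griddle. Origin under its centre.
- egg_box: Bystander: grey egg box, 106 by 156 mm, 72 mm high, right of the griddle. Origin under its centre.

How it is judged:
On the way, in this order (a step that is already met when the one before it is completed fails the run):
1. the plate is turned over and fully seated on both pins, ribs up, with the knob still pushed in (horizontal distance between plate and seat below 0.004 m and z of plate in the frame of seat between -0.003 and 0.002 m and angle between plate's own z axis and vertical above 3.1 rad and angle between the y axis of plate and the y axis of griddle, either way round below 0.08 rad and value of joint switch below 0.006 m), for 0.2 s.
2. the switch knob is pulled up to on with the plate seated (horizontal distance between plate and seat below 0.004 m and z of plate in the frame of seat between -0.003 and 0.002 m and angle between plate's own z axis and vertical above 3.1 rad and angle between the y axis of plate and the y axis of griddle, either way round below 0.08 rad and value of joint switch above 0.011 m), for 0.2 s.
At the end, for the whole second after the job is handed in: The plate lies ribs up (level within 0.04 rad) and at rest, fully down on the rails (within 2 mm), within 4 mm and 0.08 rad of its seat on the pins; the switch knob is out by more than 11 of 14 mm; mug, mill and egg box stand upright within 30 mm of where they were (all of step 2 and linear speed of plate below 0.02 m/s and angle between each of tea_mug, pepper_mill, egg_box's own z axis and vertical below 0.15 rad and distance of each of tea_mug, pepper_mill, egg_box from where it was at the start of the episode below 0.03 m); the robot touches nothing.
It fails at once if the plate is dropped or thrown (faster than 0.8 m/s) (linear speed of plate above 0.8 m/s).
It fails at once if the green and white mug is knocked away or over (distance of tea_mug from where it was at the start of the episode above 0.03 m or angle between tea_mug's own z axis and vertical above 0.4 rad).
It fails at once if the wooden pepper mill is knocked away or over (distance of pepper_mill from where it was at the start of the episode above 0.03 m or angle between pepper_mill's own z axis and vertical above 0.4 rad).
It fails at once if the egg box is knocked away or over (distance of egg_box from where it was at the start of the episode above 0.03 m or angle between egg_box's own z axis and vertical above 0.4 rad).
It also fails if it takes over 72 s, if anything falls off the work surface, if the arm or the gripper's body presses on something with over 40 N, if the wrist force passes 120 N, or if a joint passes its speed limit or range.

## Working session

There is one attempt and no reset: what is moved stays moved. The work goes in short steps, Python scripts to look and compute and a shell command to move; the robot and the scene stay as the last step left them, time stands still between calls to the robot, and variables do not carry over. Pictures are saved under pics/ and viewed, at most 10 in all, crops included, and the job is handed in when it is done.

```bash
ls; mkdir -p pics; python3 - <<'E'
from station import env
import cv2,numpy as np
s=env.observe(); print(s)
a=env.read_camera("top");b=env.read_camera("scene")
cv2.imwrite("pics/top0.png",a[:,:,::-1]);cv2.imwrite("pics/scene0.png",b[:,:,::-1])
for n in("top","scene","wrist"):
    c=env.get_calibration(n);print(n,c)
E
```

```text
pics
shift.py
station.py
{'t': 0.0, 'joint_pos': array([ 1.15201304e+00,  3.42736691e-01,  1.52501212e+00, -5.09820849e-05,
        1.27539204e+00, -1.45993631e-01]), 'joint_vel': array([-0.00012217,  0.00037254,  0.00035166, -0.00050567, -0.00027591,
       -0.00127921]), 'tau': array([-1.68512510e-03, -4.33680117e+01, -2.46014911e+01, -2.37242430e-04,
        7.90220074e-03,  2.34146006e-05]), 'position': array([0.14127146, 0.50522199, 0.23062042]), 'eef_rot': array([ 1.35964907e-01,  9.90713351e-01, -7.50234505e-04, -1.92287957e-04]), 'wrist_force': array([-0.17723822,  0.33140029,  0.51119481]), 'torque': array([-0.00104369,  0.01311615, -0.00867807]), 'grip_force': 0.0, 'grip_width': 0.08540622308371376}
top {'mtx': array([[468.57546057,   0.        , 249.7949125 ],
       [  0.        , 468.57546057, 189.96168611],
       [  0.        ,   0.        ,   1.        ]]), 'T': array([[ 0.08935294,  0.97333444, -0.21127263,  0.31756453],
       [-0.99599377,  0.08807067, -0.01549065, -0.03587334],
       [ 0.00352934,  0.21
[... 237 characters left out ...]
 0.        ,   1.        ]]), 'T': array([[ 0.77667911,  0.30569353, -0.55074589, -0.22198671],
       [-0.62989339,  0.37418966, -0.68060004, -1.02023445],
       [-0.00197161,  0.87551903,  0.48317962,  0.80203419],
       [ 0.        ,  0.        ,  0.        ,  1.        ]])}
wrist {'mtx': array([[265.31231637,   0.        , 257.42403792],
       [  0.        , 265.31231637, 190.04522217],
       [  0.        ,   0.        ,   1.        ]]), 'T': array([[ 0.26913341, -0.91375105, -0.30434558,  0.06305515],
       [ 0.96309899,  0.25444002,  0.08775316,  0.5286678 ],
       [-0.00274685, -0.31673223,  0.94851102,  0.37293696],
       [ 0.        ,  0.        ,  0.        ,  1.        ]])}
```
```bash
python3 - <<'E'
import cv2,numpy as np
a=cv2.imread("pics/top0.png");b=cv2.imread("pics/scene0.png")
cv2.imwrite("pics/t0.png",cv2.resize(a[60:340,100:420],None,fx=2.1,fy=2.1))
E
```

View pics/t0.png

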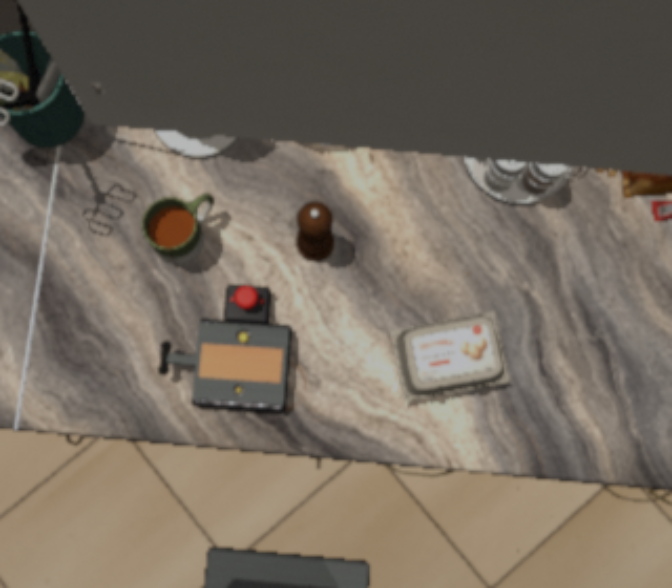

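View pics/scene0.png

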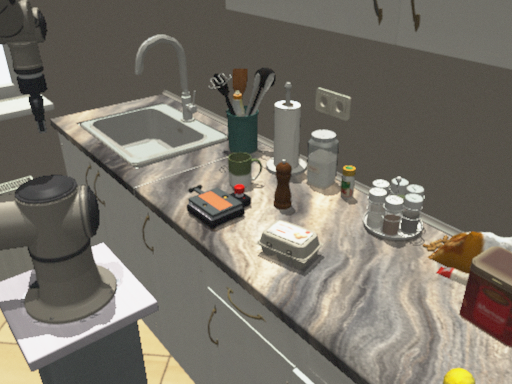

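The top view shows the griddle around full-image pixel (215,234), its handle to the left at (179,230), the red knob at (217,202) with the mug and mill beyond it, and the egg box to the right at about (315,229). In the scene view, the plate sits smooth side up. Next I'll measure these.

```bash
cat > h.py <<'E'
import cv2,numpy as np
from station import env
def cast(cal,uv,z):
    K,T=cal["mtx"],cal["T"]; d=np.linalg.inv(K)@[uv[0],uv[1],1]; d=T[:3,:3]@[d[0],-d[1],-d[2]]
    o=T[:3,3]; return o+d*(z-o[2])/d[2]
def proj(cal,p):
    T=cal["T"]; c=T[:3,:3].T@(np.asarray(p)-T[:3,3]); q=cal["mtx"]@[c[0],-c[1],-c[2]]; return q[:2]/q[2]
def blobs(img,lo,hi,roi):
    h=cv2.cvtColor(img,cv2.COLOR_RGB2HSV); m=cv2.inRange(h,np.array(lo),np.array(hi)); k=np.zeros_like(m); x0,y0,x1,y1=roi; k[y0:y1,x0:x1]=255
    n,l,s,c=cv2.connectedComponentsWithStats(m&k); return [(int(s[i,4]),c[i].round(1),(l==i)) for i in np.argsort(-s[1:,4])+1][:4] if n>1 else []
E
python3 - <<'E'
from h import *
a=cv2.imread("pics/top0.png")[:,:,::-1].copy()
cal=env.get_calibration("top")
for n,lo,hi,z in(("cop",(5,80,90),(17,255,255),.05),("brass",(20,90,60),(32,255,255),.047),("red",(0,160,80),(4,255,255),.062),("red2",(172,150,80),(180,255,255),.062)):
    for A,c,m in blobs(a,lo,hi,(170,190,245,260))[:3]:
        if A<3: continue
        r=cv2.minAreaRect(np.argwhere(m)[:,::-1].astype(np.float32)); print(n,A,c,cast(cal,c,z).round(4))
        if n=="cop" and A>100:
            b=np.array([cast(cal,p,z) for p in cv2.boxPoints(r)]);print(b.round(4))
# dark handle: min V along
g=cv2.cvtColor(a,cv2.COLOR_RGB2GRAY)
print(g[222:240,174:196])
E
```

```text
cop 647 [214.4 232.4] [0.4811 0.0804 0.05  ]
[[0.4552 0.1383 0.05  ]
 [0.5055 0.1402 0.05  ]
 [0.507  0.0226 0.05  ]
 [0.4568 0.0216 0.05  ]]
brass 22 [215.1 220.1] [0.5187 0.0825 0.047 ]
brass 8 [213.1 245.1] [0.4432 0.0805 0.047 ]
red 98 [216.7 201.1] [0.5745 0.0825 0.062 ]
[[138 133 127 107  86  78  85  98 103  99  95  98 102 104 108 118 126 120
  113 107  98  92]
 [145 134 110  73  44  35  49  84 102 101  95  92  97 104 104 108 125 125
  115 106  98  96]
 [151 139  98  48  27  25  32  74 103 107 101  92  93  98 100 103 113 122
  119 106  98 104]
 [153 143 104  53  28  25  32  79 109 111 104  95  93  95 100 104 106 116
  125 109  97 107]
 [155 140 105  59  30  25  42  94 113 101  87  80  88  92  96 103 106 109
  119 109  97 108]
 [159 141  98  52  31  29  55  99 100  77  59  56  67  74  88 100 105 105
  106 101  97 112]
 [161 143  96  46  30  38  72  94  90  80  68  62  62  65  80  87  88  93
   93  94  97 117]
 [156 145  99  48  32  50  80  91  94  91  86  82  82  82  84  84  84  87
   89  91  97 122]
 [153 147 102  47  32  60  85  93  93  93  92  91  91  90  91  90  90  91
   91
[... 151 characters left out ...]
7  79  84  87  89  88  90  90
   92  94 100 131]
 [156 142  90  38  25  43  90 102  82  65  62  64  69  72  74  74  75  74
   77  89 101 134]
 [146 122  73  32  23  47 107 123  95  71  65  64  62  61  61  61  61  59
   64  85 104 135]
 [135  98  47  29  25  41 103 128 103  75  68  66  68  67  65  63  62  64
   70  87 106 137]
 [134  94  40  25  25  44 106 135 111  79  73  72  94 101  98  79  68  72
   77  90 109 138]
 [132 103  58  39  41  78 130 146 114  82  78  81 115 126 120 105  96  98
   95  95 113 138]
 [129 121 103  93  96 124 151 154 117  82  77  86 125 132 128 122 116 113
  103  97 114 139]
 [129 128 126 126 131 146 154 140 106  84  78  85 113 129 130 127 122 115
  102  94 104 123]]
```

```bash
python3 shift.py '0.085 0 0 0 0.1164;0.085 0 0 0 0.1164;0.085 0 0 0 0.1164;0.085 0 0 0 0.1164;0.085 0 0 0 0.1164;0.085 0 0 0 0.1164;0.085 0 0 0 0.1164;0.085 0 0 0 0.1164;0.085 0 0 0 0.1164;0.085 0 0 0 0.1164;0.085 0 0 0 0.1164;0.085 0 0 0 0'
python3 - <<'E'
from h import *
cal=env.get_calibration("top")
for n,uv,z in(("mug rim",(182,167),.1),("mill top",(250,161),.16),("mill base",(250,180),.02),("egg",(315,228),.07)):print(n,cast(cal,uv,z).round(3))
a=cv2.imread("pics/top0.png")[:,:,::-1].copy(); g=cv2.cvtColor(a,cv2.COLOR_RGB2GRAY)
w=np.clip(90-g[220:240,174:182].astype(float),0,None);w[w<30]=0
yy,xx=np.mgrid[220:240,174:182];u=((w*xx).sum()/w.sum(),(w*yy).sum()/w.sum());print("handle",u,cast(cal,u,.047))
E
```

```text
t: 1.1
position: [0.1413, 0.5054, 0.2309]
eef_rot: [0.702, 0.712, -0.0, 0.0]
wrist_force: [0.8, -1.0, -0.1]
grip_width: 0.0849
grip_force: 0.0
mug rim [0.661 0.193 0.1  ]
mill top [ 0.681 -0.008  0.16 ]
mill base [ 0.659 -0.011  0.02 ]
egg [ 0.519 -0.217  0.07 ]
handle (np.float64(178.08903576982894), np.float64(229.84797822706065)) [0.47928259 0.19020127 0.047     ]
```

```bash
python3 shift.py '0.085 -0.026 0.028 0 0;0.085 -0.026 0.028 0 0;0.085 -0.026 0.028 0 0;0.085 -0.026 0.028 0 0;0.085 -0.026 0.028 0 0;0.085 -0.026 0.028 0 0;0.085 -0.026 0.028 0 0;0.085 -0.026 0.028 0 0;0.085 -0.026 0.028 0 0;0.085 -0.026 0.028 0 0;0.085 -0.026 0.028 0 0;0.085 -0.026 0.028 0 0'
python3 shift.py '0.085 0 0 0 0;0.085 0 0 0 0'
python3 - <<'E'
from h import *
s=env.observe();cal=env.get_calibration("wrist");a=env.read_camera("wrist");cv2.imwrite("pics/w1.png",a[:,:,::-1])
print(s["position"],s["eef_rot"])
for p in((.479,.191,.045),(.481,.081,.05),(.574,.083,.067),(.5187,.082,.047),(.4432,.0805,.047)):print(p,proj(cal,p).round(1))
E
```

```text
t: 2.1
position: [0.4839, 0.198, 0.2312]
eef_rot: [0.699, 0.715, -0.0, -0.0]
wrist_force: [0.9, 1.2, 0.5]
grip_width: 0.085
grip_force: 0.0
t: 2.27
position: [0.4837, 0.1981, 0.2306]
eef_rot: [0.701, 0.713, -0.0, -0.0]
wrist_force: [-0.5, -1.0, 0.4]
grip_width: 0.085
grip_force: 0.0
[0.48372212 0.19810979 0.23061752] [ 7.01012390e-01  7.13148850e-01 -4.60087501e-04 -3.67097199e-04]
(0.479, 0.191, 0.045) [253.8 175. ]
(0.481, 0.081, 0.05) [254.1 252.1]
(0.574, 0.083, 0.067) [323.8 258.9]
(0.5187, 0.082, 0.047) [281.  250.8]
(0.4432, 0.0805, 0.047) [227.3 250.9]
```

View pics/w1.png

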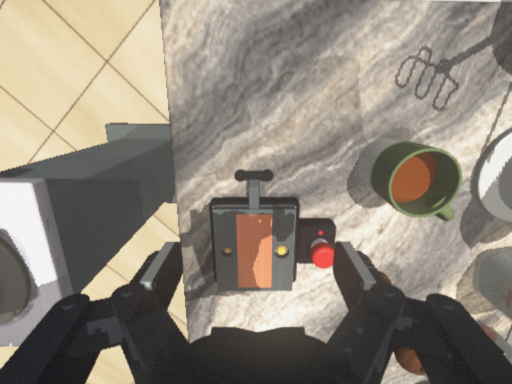

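The wrist view shows the handle bar at (254,175), the pins at (227,251) and (281,251), and the knob at about (322,256). These match the points predicted from the top camera, so I'm going down to the handle.

```bash
python3 shift.py '0.085 -0.0038 -0.0025 0.03 0;0.085 -0.0038 -0.0022 0.03 0;0.085 0 0 0.035 0;0.085 0 0 0.035 0;0.085 0 0 0.035 0;0.085 0 0 0.035 0;0.085 0 0 0.008 0;0.07 0 0 0 0;0.06 0 0 0 0;0.052 0 0 0 0;0.052 0 0 0 0'
python3 shift.py '0.0495 0 0 0 0;0.0495 0 0 0 0;0.0495 0 0 0 0'
```

```text
t: 3.23
position: [0.4796, 0.1925, 0.0255]
eef_rot: [0.701, 0.714, 0.002, 0.001]
wrist_force: [-0.1, 0.7, -0.4]
grip_width: 0.0518
grip_force: 0.0
t: 3.48
position: [0.4792, 0.1921, 0.0244]
eef_rot: [0.701, 0.713, 0.001, 0.001]
wrist_force: [1.5, 0.1, 2.1]
grip_width: 0.0497
grip_force: 1.6
```

```bash
python3 shift.py '0.048 0 0 0 0;0.048 0 0 0 0;0.048 0 0 0 0'; python3 shift.py '0.046 0 0 0 0;0.046 0 0 0 0;0.046 0 0 0 0'
```

```text
t: 3.73
position: [0.4792, 0.1922, 0.024]
eef_rot: [0.701, 0.713, 0.001, 0.001]
wrist_force: [1.0, 0.8, 4.7]
grip_width: 0.0483
grip_force: 16.1
t: 3.98
position: [0.4792, 0.1922, 0.024]
eef_rot: [0.701, 0.713, 0.001, 0.001]
wrist_force: [0.2, 1.5, 5.5]
grip_width: 0.0467
grip_force: 46.5
```

```bash
python3 shift.py '0.048 0 0 0 0;0.048 -0.0005 0 -0.012 0;0.048 -0.001 0 -0.0108 0;0.048 -0.0022 0 -0.0112 0;0.048 -0.0023 0 -0.0113 0;0.048 -0.0037 0 -0.0108 0;0.048 -0.0037 0 -0.0109 0'
```

```text
t: 4.57
position: [0.4781, 0.1779, 0.0909]
eef_rot: [0.701, 0.713, -0.001, -0.0]
wrist_force: [0.9, -1.9, -2.7]
grip_width: 0.0481
grip_force: 20.0
```

```bash
python3 - <<'E'
from h import *
a=env.read_camera("scene")
b=env.read_camera("top")
f=cv2.resize(a[140:260,140:300],None,fx=2.4,fy=2.4);g=cv2.resize(b[150:270,150:310],None,fx=2.4,fy=2.4)
cv2.imwrite("pics/s2.png",np.hstack([f,g])[:,:,::-1]);print(env.observe()["grip_width"],env.observe()["grip_force"])
E
```

```text
0.048053800945357494 20.021078288555145
```

View pics/s2.png

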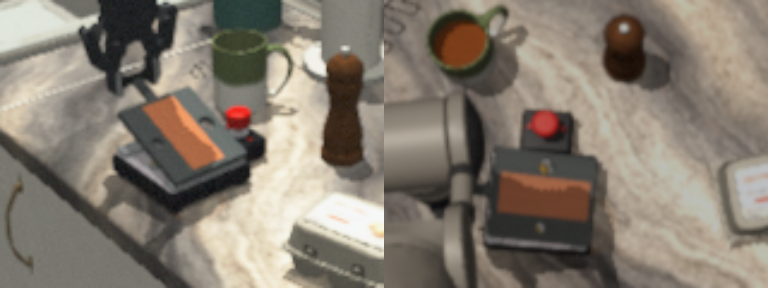

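The plate is pivoting on its far edge as planned, with the handle raised about 22° and held in the gripper. I'll continue the arc.

```bash
python3 shift.py '0.048 -0.0101 0 -0.0205 0;0.048 -0.0127 0 -0.0190 0;0.048 -0.0151 0 -0.0172 0;0.048 -0.0172 0 -0.0151 0;0.048 -0.0190 0 -0.0127 0;0.048 -0.0205 0 -0.0101 0;0.048 -0.0217 0 -0.0074 0;0.048 -0.012 0 -0.004 0;0.048 0 0 -0.01 0;0.048 0 0 -0.015 0;0.048 0 0 -0.015 0;0.048 0 0 0 0'
```

```text
t: 5.67
position: [0.4819, 0.0502, 0.2382]
eef_rot: [0.701, 0.713, 0.002, 0.001]
wrist_force: [0.8, 0.4, -4.2]
grip_width: 0.0481
grip_force: 19.2
```

```bash
python3 shift.py '0.048 0 0 -0.01 0;0.048 0 0 0 0;0.048 0 0 0 0;0.048 0 0 0 0;0.048 0 0 0 0;0.048 0 0 0 0';python3 - <<'E'
from h import *
a=env.read_camera("scene")
b=env.read_camera("top")
f=cv2.resize(a[110:230,140:300],None,fx=2.4,fy=2.4);g=cv2.resize(b[150:270,150:310],None,fx=2.4,fy=2.4)
cv2.imwrite("pics/s3.png",np.hstack([f,g])[:,:,::-1])
E
```

```text
t: 6.17
position: [0.4805, 0.0503, 0.2455]
eef_rot: [0.701, 0.713, -0.0, -0.001]
wrist_force: [-0.1, -0.0, -4.0]
grip_width: 0.048
grip_force: 19.1
```

View pics/s3.png

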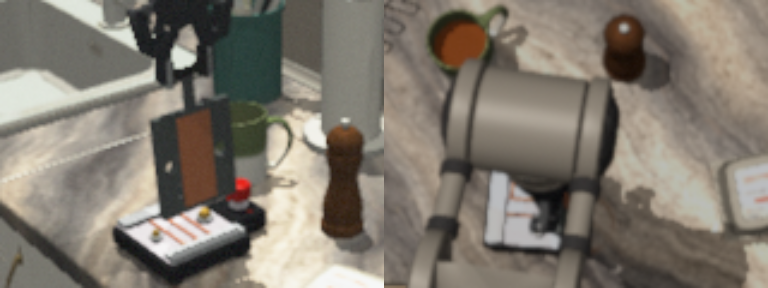

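The plate now hangs vertical beneath the bar, copper side toward -y, clear of the uncovered pins. Next I carry it to above the +y rail.

```bash
python3 shift.py '0.048 0.01 0 0 0;0.048 0.017 0 0 0;0.048 0.02 0 0 0;0.048 0.02 0 0.01 0;0.048 0.017 0 0.01 0;0.048 0.013 0 0.01 0;0.048 0.007 0 0.005 0;0.048 0 0 0 0;0.048 0 0 0 0;0.048 0 0 0 0;0.048 0 0 0 0;0.048 0 0 0 0'
```

```text
t: 7.27
position: [0.4793, 0.1536, 0.2119]
eef_rot: [0.701, 0.713, 0.0, 0.0]
wrist_force: [0.4, -0.4, -4.3]
grip_width: 0.048
grip_force: 19.0
```

```bash
python3 shift.py '0.048 -0.002 0 0.008 0;0.048 -0.004 0 0.006 0;0.048 -0.006 0 0.005 0;0.048 -0.0114 0 0.0002 0;0.048 -0.0114 0 0.0007 0;0.048 -0.0114 0 0.0016 0;0.048 -0.0113 0 0.0023 0;0.048 -0.011 0 0.003 0;0.048 -0.0109 0 0.0037 0'
python3 - <<'E'
from h import *
a=env.read_camera("scene")
w=env.read_camera("wrist")
f=cv2.resize(a[110:230,140:300],(512,384))
cv2.imwrite("pics/s4.png",cv2.resize(np.hstack([f,w]),(800,300))[:,:,::-1])
E
```

```text
t: 8.02
position: [0.4804, 0.0735, 0.1807]
eef_rot: [0.701, 0.713, 0.0, 0.0]
wrist_force: [-0.3, 1.0, -5.1]
grip_width: 0.0481
grip_force: 18.8
```

View pics/s4.png

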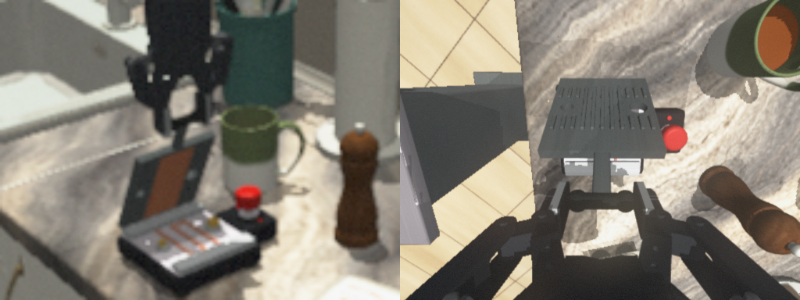

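Landing works as planned: the edge rests on the +y rail, ribs are facing up, and the plate tilts about 66° with the handle toward -y. I'll continue the arc down to about 10°.

```bash
python3 shift.py '0.048 -0.016 0 0.0076 0;0.048 -0.0188 0 0.0122 0;0.048 -0.0172 0 0.0146 0;0.048 -0.0151 0 0.0168 0;0.048 -0.0128 0 0.0187 0;0.048 -0.0102 0 0.0202 0;0.048 -0.0074 0 0.0215 0;0.048 -0.0032 0 0.0148 0;0.048 0 0 0 0;0.048 0 0 0 0'
python3 - <<'E'
from h import *
w=env.read_camera("wrist");cv2.imwrite("pics/w5.png",w[:,:,::-1])
E
```

```text
t: 8.95
position: [0.4823, -0.0261, 0.0545]
eef_rot: [0.701, 0.713, -0.0, -0.0]
wrist_force: [-0.3, -0.7, -0.9]
grip_width: 0.0481
grip_force: 18.6
```

View pics/w5.png

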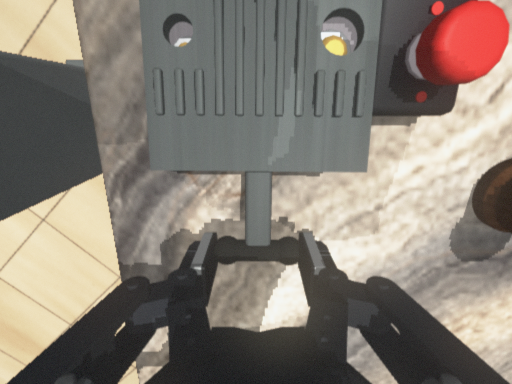

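Seen from the wrist, the brass pin at (335,46) shows through the large hole at about (342,30), and the ribs are up. I'll lower it onto the pins.

```bash
python3 shift.py '0.048 -0.0005 0.0003 0.007 0;0.048 -0.0004 0.0003 0.006 0;0.048 -0.0004 0 0.006 0;0.048 -0.0004 0 0.005 0;0.048 0 0 0.003 0;0.048 0 0 0.002 0;0.048 0 0 0 0;0.048 0 0 0 0'
python3 - <<'E'
from h import *
cal=env.get_calibration("wrist");w=env.read_camera("wrist")
for p in((.5187,.082,.047),(.4432,.0805,.047)):print(proj(cal,p))
cv2.imwrite("pics/w6.png",w[:,:,::-1])
E
```

```text
t: 9.67
position: [0.4829, -0.0275, 0.0257]
eef_rot: [0.701, 0.713, 0.0, 0.0]
wrist_force: [-1.6, -0.6, 6.9]
grip_width: 0.048
grip_force: 19.0
[350.78668837  32.67873509]
[162.42165421  33.13862444]
```

View pics/w6.png

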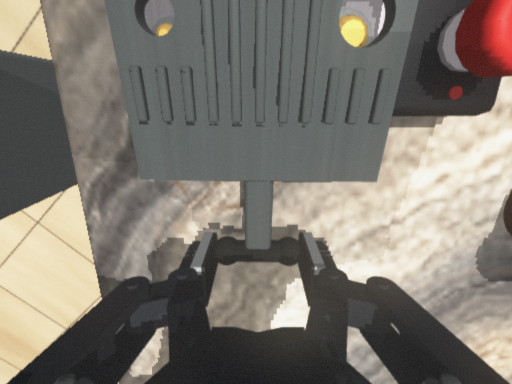

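```bash
python3 - <<'E'
from h import *
cal=env.get_calibration("wrist")
a=cv2.cvtColor(cv2.imread("pics/w6.png"),cv2.COLOR_BGR2HSV)
for z in(.047,.05,.055,.06):print(z,proj(cal,(.5187,.0815,z)),proj(cal,(.4432,.0805,z)))
# brass and plate mask edges
m=cv2.inRange(a,(20,100,80),(35,255,255));n,l,s,c=cv2.connectedComponentsWithStats(m)
print([(s[i],c[i]) for i in range(1,n) if s[i,4]>20])
e=cv2.inRange(a,(70,20,50),(110,130,125))
print("row near edge col 200",np.where(np.abs(np.diff(cv2.imread('pics/w6.png',0)[150:260,200].astype(int)))>25)[0]+150)
for r in range(0,50,6):print(r,cv2.imread('pics/w6.png',0)[r,330:404:3],cv2.imread('pics/w6.png',0)[r,138:184:3])
print(proj(cal,(.482,.0155,.05)),proj(cal,(.482,.0155,.053)),env.observe()["wrist_force"])
E
```

```text
0.047 [350.55622951  34.13934956] [162.48026783  33.17954928]
0.05 [353.10007668  32.3134114 ] [159.86605298  31.32691654]
0.055 [357.66471047  29.03698068] [155.17508198  28.00253542]
0.06 [362.6885686   25.43092512] [150.01207152  24.34363101]
[(array([339,  15,  29,  32, 609], dtype=int32), array([353.66174056,  30.88834154])), (array([156,  24,  16,  12, 114], dtype=int32), array([163.14912281,  29.35964912]))]
row near edge col 200 [230]
0 [109 107 110 115 117 126 132 128 129 130 127 126 131 128 129 127 127 123
  52  54  57  53 121 120 120] [ 51  52  51  57 121 127 121 123 126 125 125 102 105 105 107 105]
6 [107 105 114 119 145 150 168 166 165 164 165 162 166 147 145 129 128 158
 155  57  55  49 112 119 120] [ 50  54  63 123 120 127 122 121 126 124 127 122 104 105 102 107]
12 [107 108 113 126 164 162 165 160 163 158 153 164 165 168 147 132 129 229
 224  59  56  56 119 120 119] [ 54  49  94 122 122 125 122 122 125 125 127 124 108 105 104 104]
18 [107 107 112 137 158 170 174 185 186 175 169 158 155 169 167 159 132 235
 190  56  54  61 122 119 120] [ 63  61  67 126 120 124 127 121 
[... 286 characters left out ...]
 60 121 121 119 119 115] [105 106  94  69  79 110 123 170 209 207 162 103 102 103 104 105]
36 [111 112 113 115 136 226 227 225 225 226 224 216 143 149 152 126  74  62
  82 110 105 107 105 105 104] [103 106 104 104 105 102 100 125 112 104 105 100 103 102 102 106]
42 [110 111 111 116 113 111 205 224 223 226 208 133 127 124  74  72  96 107
 108 108 107 106 105 106 103] [106 106 111 105 107 102 103 108 106 105 105 103 103 103 105 107]
48 [110 110 111 115 114 112 110 114 110 108 108 105 107 110 111 111 108 111
 108 107 108 103 103 105 106] [104 105 105 104 104 104 102 104 105 105 104 103 104 103 104 108]
[256.37211187 190.59513312] [256.3389562  192.69422633] [-1.99830598 -0.17520833  5.63729564]
```

The pins sit low in their holes: the thick pin is at row 31 but the hole centre is around row 19. The plate is therefore about 4 mm too far in +y, so I'll ease it back.

```bash
python3 shift.py '0.048 0 0 -0.003 0;0.048 -0.002 -0.0005 0 0;0.048 -0.002 -0.0005 0 0;0.048 0 0 0.001 0;0.048 0 0 0.001 0;0.048 0 0 0.001 0;0.048 0 0 0.001 0;0.048 0 0 0 0;0.048 0 0 0 0'
python3 - <<'E'
from h import *
cal=env.get_calibration("wrist");w=env.read_camera("wrist")
print(proj(cal,(.5187,.0815,.05)),proj(cal,(.4432,.0805,.05)),proj(cal,(.482,.0155,.05)))
cv2.imwrite("pics/w7.png",w[:,:,::-1])
E
```

```text
t: 10.47
position: [0.4821, -0.0314, 0.0248]
eef_rot: [0.701, 0.713, 0.0, 0.0]
wrist_force: [-0.1, 3.1, 6.3]
grip_width: 0.0484
grip_force: 19.0
[357.1883924   20.05064647] [159.87241544  19.08588145] [258.12930147 183.2311114 ]
```

View pics/w7.png

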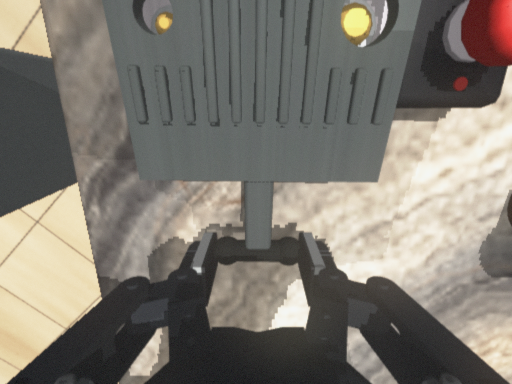

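Pins are now near the hole centres: the thick pin at (357,21), the hole at about (366,18). The plate may still be held up by the grip, so I'll slacken the fingers to let it settle and then measure.

```bash
cat > hole.py <<'E'
from h import *
def holes(w):
    g=cv2.GaussianBlur(w,(3,3),0).astype(int); ref=np.median(g[130:165,170:230].reshape(-1,3),0)
    m=(np.abs(w.astype(int)-ref).max(2)>0)
    h=cv2.cvtColor(w,cv2.COLOR_RGB2HSV); out=[]
    print("ref",ref)
    for c,xs in (("thin",range(146,174,4)),("thick",range(346,386,6))):
        # lowest row where the picture differs strongly from the flat plate colour, per column
        for x in xs:
            d=np.abs(g[0:60,x]-ref).max(1)>22; r=np.where(d)[0]
            out.append((x,int(r.max()) if len(r) else -1))
    print(out)
    m=cv2.inRange(h,(20,100,80),(35,255,255));n,l,s,c=cv2.connectedComponentsWithStats(m)
    print("pins",[(int(s[i,4]),c[i].round(1)) for i in range(1,n) if s[i,4]>20])
    gr=cv2.cvtColor(w,cv2.COLOR_RGB2GRAY).astype(int)
    print("edge",[int(np.abs(np.diff(gr[165:215,x])).argmax()+165) for x in (160,180,200,220,300,320,340)])
    print("left/right edge at row 100:",int(np.abs(np.diff(gr[100,100:150])).argmax()+100),int(np.abs(np.diff(gr[100,380:420])).argmax()+380))
E
python3 shift.py '0.049 0 0 0 0;0.05 0 0 0 0;0.051 0 0 0 0;0.052 0 0 0 0;0.053 0 0 0 0;0.053 0 0 0 0;0.053 0 0 0 0'
python3 - <<'E'
from hole import *
holes(cv2.imread("pics/w7.png")[:,:,::-1].copy())
cal=env.get_calibration("wrist");w=env.read_camera("wrist");cv2.imwrite("pics/w8.png",w[:,:,::-1]);holes(w)
for z in(.045,.05,.055):
  print(z,[proj(cal,p).round(1) for p in((.5187,.0815,z),(.4432,.0805,z),(.482,.0155,z))])
print(env.observe()["wrist_force"],env.observe()["position"])
E
```

```text
t: 11.1
position: [0.4817, -0.0316, 0.0243]
eef_rot: [0.701, 0.713, -0.0, -0.0]
wrist_force: [-0.4, -0.1, -0.2]
grip_width: 0.0534
grip_force: 0.0
ref [101. 105. 103.]
[(146, 30), (150, 32), (154, 12), (158, 33), (162, 32), (166, 30), (170, 26), (346, 37), (352, 42), (358, 47), (364, 46), (370, 44), (376, 42), (382, 39)]
pins [(727, array([356.2,  23.1])), (231, array([163.5,  21.9]))]
edge [191, 180, 180, 180, 181, 182, 181]
left/right edge at row 100: 145 396
ref [105. 110. 107.]
[(146, 22), (150, 27), (154, 28), (158, 31), (162, 33), (166, 32), (170, 31), (346, 40), (352, 43), (358, 43), (364, 45), (370, 40), (376, 36), (382, 29)]
pins [(998, array([355. ,  22.8])), (318, array([166.3,  21.5]))]
edge [191, 177, 177, 177, 178, 179, 178]
left/right edge at row 100: 147 392
0.045 [array([354.3,  22.9]), array([164.8,  22. ]), array([259. , 180.2])]
0.05 [array([358.9,  19.2]), array([160.5,  18.3]), array([259. , 183.3])]
0.055 [array([363.8,  15.2]), array([155.7,  14.2]), array([259. , 186.6])]
[-0.0112891   0.65962109 -0.45010291] [ 0.48177653 -0.03160526  0.02429982]
```

```bash
python3 shift.py '0.06 0 0 0 0;0.07 0 0 0 0;0.085 0 0 0 0;0.085 0 0 -0.02 0;0.085 0 0 -0.035 0;0.085 0 0 -0.035 0;0.085 0 0 -0.035 0;0.085 0 0 -0.035 0;0.085 0 0 -0.03 0;0.085 0 0 0 0;0.085 0 0 0 0'
python3 - <<'E'
from h import *
cal=env.get_calibration("wrist");w=env.read_camera("wrist");s=env.read_camera("scene");t=env.read_camera("top")
f=cv2.resize(s[170:240,175:265],(400,300),interpolation=cv2.INTER_CUBIC)
r=cv2.resize(w[20:220,160:427],(400,300),interpolation=cv2.INTER_CUBIC)
cv2.imwrite("pics/w9.png",np.hstack([r,f])[:,:,::-1]);cv2.imwrite("pics/w9f.png",w[:,:,::-1]);cv2.imwrite("pics/s9f.png",s[:,:,::-1])
c=np.array([.481,.081]);R=np.array([[1,-.0175],[.0175,1]])
P=lambda x,y,z:np.append(c+R@[x,y],z)
def show(n,p):
    q=proj(cal,p);print(n,q.round(1),"crop",((q-[160,20])*1.5).round(0))
for x in(-.055,.055):
    for y in(-.065,.065):show((x,y),P(x,y,.05))
show("handle",P(0,-.11,.045));show("thick",P(.038,0,.05));show("thin",P(-.038,0,.05))
E
```

```text
t: 12.07
position: [0.4826, -0.0317, 0.216]
eef_rot: [0.701, 0.713, 0.001, 0.002]
wrist_force: [-0.1, 0.4, 0.1]
grip_width: 0.0852
grip_force: 0.0
(-0.055, -0.065) [209.  133.1] crop [ 73. 170.]
(-0.055, 0.065) [201.3  -0.9] crop [ 62. -31.]
(0.055, -0.065) [305.2 133.2] crop [218. 170.]
(0.055, 0.065) [312.9  -0.7] crop [229. -31.]
handle [257.1 170.3] crop [146. 225.]
thick [292.8  71.1] crop [199.  77.]
thin [221.4  71.1] crop [92. 77.]
```

View pics/w9.png

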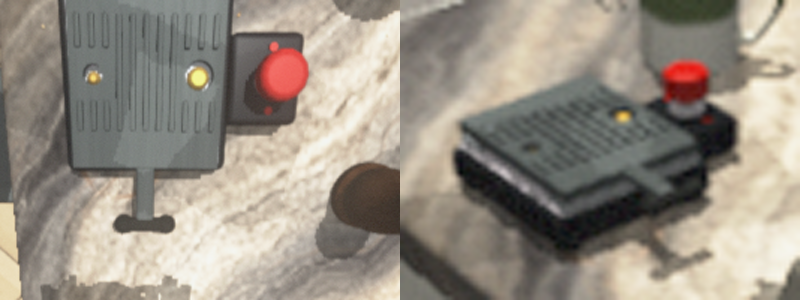

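The wrist crop shows both pins centred in their holes at (92,77) and (199,77), exactly where predicted. The handle is at (145,223), ribs are up, and the scene crop shows the plate lying flat. I'll check the slab height numerically against the starting view.

```bash
python3 - <<'E'
from h import *
c=np.array([.481,.081]);R=np.array([[1,-.0175],[.0175,1]])
P=lambda x,y,z:np.append(c+R@[x,y],z)
cal=env.get_calibration("scene")
A=cv2.imread("pics/scene0.png",0);B=cv2.imread("pics/s9f.png",0)
for y in(-.05,-.02,.02,.05):
    u=proj(cal,P(-.055,y,.05));v=proj(cal,P(-.055,y,.04));x=int(round(u[0]));r=int(u[1])
    print("y",y,"col",x,"top row",u[1].round(1),"bottom",v[1].round(1));print("  rows",r-6,"..",A[r-6:r+14,x].tolist());print("  now      ",B[r-6:r+14,x].tolist())
w=cv2.imread("pics/w9f.png",0).astype(int)
for r in(40,60,80,100,120):
    l=np.diff(w[r,190:225]);q=np.diff(w[r,295:325]);print(r,190+np.abs(l).argmax(),w[r,196:216].tolist(),w[r,298:318].tolist())
print(env.observe()["t"])
E
```

```text
y -0.05 col 209 top row 213.0 bottom 215.9
  rows 206 .. [115, 118, 114, 115, 120, 119, 106, 72, 43, 71, 94, 145, 179, 126, 43, 31, 26, 21, 28, 20]
  now       [96, 93, 78, 97, 101, 103, 96, 70, 47, 57, 79, 132, 161, 113, 38, 34, 27, 18, 24, 11]
y -0.02 col 203 top row 208.9 bottom 211.8
  rows 202 .. [116, 95, 61, 84, 115, 118, 101, 64, 52, 84, 122, 179, 179, 82, 42, 32, 29, 12, 23, 22]
  now       [99, 81, 56, 85, 108, 103, 91, 62, 55, 83, 113, 153, 154, 76, 35, 28, 30, 15, 24, 20]
y 0.02 col 196 top row 203.7 bottom 206.5
  rows 197 .. [118, 114, 114, 114, 119, 122, 105, 70, 52, 79, 123, 172, 171, 83, 37, 24, 26, 22, 20, 26]
  now       [119, 111, 102, 98, 86, 86, 87, 60, 52, 85, 112, 161, 162, 76, 32, 32, 25, 26, 29, 29]
y 0.05 col 190 top row 199.9 bottom 202.7
  rows 193 .. [163, 199, 191, 175, 144, 119, 102, 66, 64, 109, 121, 129, 124, 53, 41, 32, 21, 26, 21, 29]
  now       [194, 204, 199, 172, 139, 118, 97, 59, 94, 126, 111, 122, 118, 44, 32, 31, 20, 19, 26, 22]
40 199 [143, 141, 134, 116, 66, 54, 63, 81, 117, 114, 116, 116, 116, 100, 112, 120, 103, 103, 117, 123] [143, 144,
[... 165 characters left out ...]
 117, 117, 119, 118, 118] [121, 125, 127, 127, 125, 123, 123, 121, 122, 119, 119, 113, 84, 70, 57, 51, 54, 65, 77, 91]
80 205 [109, 106, 99, 95, 92, 93, 71, 53, 52, 63, 89, 110, 113, 111, 115, 115, 116, 114, 117, 115] [137, 139, 137, 138, 137, 132, 127, 120, 116, 116, 104, 82, 73, 57, 54, 56, 65, 69, 80, 91]
100 206 [128, 139, 129, 117, 100, 86, 78, 65, 49, 49, 57, 87, 108, 110, 108, 95, 105, 111, 107, 87] [128, 93, 112, 116, 115, 112, 118, 117, 114, 92, 76, 70, 58, 57, 58, 62, 65, 66, 68, 69]
120 207 [78, 77, 72, 75, 77, 86, 88, 86, 79, 57, 50, 62, 88, 107, 111, 111, 111, 113, 114, 111] [119, 117, 116, 116, 115, 117, 119, 119, 85, 72, 74, 108, 192, 204, 188, 195, 205, 211, 212, 203]
12.2167
```

The slab edge profile matches the seated start within a fraction of a pixel, so the plate is home. On to the knob.

```bash
python3 shift.py '0.07 0 0 0 -0.121;0.06 0 0 0 -0.121;0.055 0 0 0 -0.121;0.055 0 0 0 -0.121;0.055 0 0 0 -0.121;0.055 0 0 0 -0.121;0.055 0 0 0 -0.121;0.055 0 0 0 -0.121;0.055 0 0 0 -0.121;0.055 0 0 0 -0.121;0.055 0 0 0 -0.121;0.055 0 0 0 -0.121'
python3 shift.py '0.055 0 0 0 -0.1188;0.055 -0.0189 0.0225 0 0;0.055 -0.0189 0.0225 0 0;0.055 -0.0189 0.0225 0 0;0.055 -0.0189 0.0225 0 0;0.055 -0.0189 0.0225 0 0;0.055 0 0 0 0;0.055 0 0 0 0'
python3 - <<'E'
from h import *
cal=env.get_calibration("wrist");w=env.read_camera("wrist");cv2.imwrite("pics/w10.png",w[:,:,::-1])
print(env.observe()["position"])
for A,c,m in blobs(w,(0,150,80),(5,255,255),(0,0,512,384))[:3]:print(A,c,cast(cal,c,.066))
print(proj(cal,(.5748,.0826,.0675)))
E
```

```text
t: 13.22
position: [0.4811, -0.0314, 0.2127]
eef_rot: [0.048, 0.999, 0.0, -0.002]
wrist_force: [-0.7, 0.4, 0.9]
grip_width: 0.0555
grip_force: 0.0
t: 13.88
position: [0.574, 0.0836, 0.2121]
eef_rot: [-0.01, 1.0, -0.0, -0.002]
wrist_force: [0.2, 0.3, 0.1]
grip_width: 0.0556
grip_force: 0.0
[0.57350566 0.08268622 0.21248576]
583 [256.2 178.1] [0.57407883 0.08306931 0.066     ]
13 [273.6 171.4] [0.56590315 0.10239678 0.066     ]
9 [238.3 171.9] [0.56728279 0.06288818 0.066     ]
[255.76346549 179.07058632]
```

```bash
python3 shift.py '0.055 -0.001 0 0.03 0;0.055 0 0 0.035 0;0.055 0 0 0.035 0;0.055 0 0 0.03 0;0.055 0 0 0.025 0;0.055 0 0 0.0155 0;0.045 0 0 0 0;0.038 0 0 0 0;0.034 0 0 0 0;0.033 0 0 0 0;0.032 0 0 0 0;0.032 0 0 0 0'
```

```text
t: 14.93
position: [0.5758, 0.082, 0.0452]
eef_rot: [-0.009, 1.0, -0.0, 0.001]
wrist_force: [-2.1, -3.9, 4.1]
grip_width: 0.0323
grip_force: 23.1
```

```bash
python3 shift.py '0.031 0 0 0 0;0.031 0 0 0 0;0.031 0 0 -0.003 0;0.031 0 0 -0.003 0;0.031 0 0 -0.003 0;0.031 0 0 -0.003 0;0.031 0 0 -0.002 0;0.031 0 0 0 0;0.031 0 0 -0.001 0;0.031 0 0 0 0'; python3 shift.py '0.031 0 0 -0.001 0;0.031 0 0 -0.001 0;0.031 0 0 -0.001 0;0.031 0 0 0 0;0.031 0 0 0 0'
```

```text
t: 15.77
position: [0.5757, 0.082, 0.058]
eef_rot: [-0.009, 1.0, -0.0, 0.0]
wrist_force: [3.3, -5.5, -9.5]
grip_width: 0.0314
grip_force: 40.6
t: 16.18
position: [0.5756, 0.082, 0.0582]
eef_rot: [-0.009, 1.0, -0.0, -0.001]
wrist_force: [11.7, -3.8, -30.1]
grip_width: 0.0316
grip_force: 40.1
```

The force rose to 30 N with no further travel, so the knob is at its stop. I'll relax, release and retreat.

```bash
python3 shift.py '0.031 0 0 0.001 0;0.031 0 0 0.001 0;0.033 0 0 0 0;0.036 0 0 0 0;0.042 0 0 0 0;0.05 0 0 0 0;0.055 0 0 0 0;0.055 0 0 -0.03 0;0.055 0 0 -0.035 0;0.055 0 0 -0.035 0;0.055 0 0 -0.035 0;0.055 0 0 -0.0193 0'
python3 shift.py '0.055 0 0 0 0;0.055 0 0 0 0'
python3 - <<'E'
from h import *
cal=env.get_calibration("wrist");w=env.read_camera("wrist");cv2.imwrite("pics/w11.png",w[:,:,::-1])
print(env.observe()["position"])
A,c,m=blobs(w,(0,150,80),(5,255,255),(0,0,512,384))[0];print("knob area",A,c,[proj(cal,(.5748,.0826,z)).round(1) for z in(.0675,.0815)])
old=blobs(cv2.imread("pics/w10.png")[:,:,::-1].copy(),(0,150,80),(5,255,255),(0,0,512,384))[0];print(old[0],[m.nonzero()[i].ptp() if hasattr(m,'x') else np.ptp(m.nonzero()[i]) for m in(old[2],m) for i in(0,1)])
for A,c,m in blobs(w,(20,100,80),(35,255,255),(0,180,512,384)):print("pin",A,c)
for p in((.519,.0817,.047),(.443,.0803,.047)):print(proj(cal,p).round(1))
S=env.read_camera("scene");cv2.imwrite("pics/s11.png",S[:,:,::-1]);cs=env.get_calibration("scene")
for n in("scene0","s9f","s11"):
    A,c,m=blobs(cv2.imread(f"pics/{n}.png")[:,:,::-1].copy(),(0,150,80),(5,255,255),(225,170,255,215))[0];print(n,A,c)
print(proj(cs,(.5748,.0826,.056)),proj(cs,(.5748,.0826,.070)))
B=cv2.imread("pics/s9f.png",0).astype(int);D=cv2.cvtColor(S,cv2.COLOR_RGB2GRAY).astype(int)
for x,r in((209,207),(203,203),(196,198),(190,194)):print(B[r:r+10,x],D[r:r+10,x])
E
```

```text
t: 17.18
position: [0.5765, 0.0829, 0.2192]
eef_rot: [-0.009, 1.0, 0.0, 0.003]
wrist_force: [-0.4, 0.5, 0.7]
grip_width: 0.0552
grip_force: 0.0
t: 17.35
position: [0.5758, 0.0828, 0.2158]
eef_rot: [-0.009, 1.0, 0.0, 0.002]
wrist_force: [-1.0, -0.3, -0.8]
grip_width: 0.0553
grip_force: 0.0
[0.57502316 0.08278271 0.21418573]
knob area 567 [257.2 178.1] [array([256.4, 175.7]), array([256.3, 179.2])]
583 [np.int64(27), np.int64(28), np.int64(27), np.int64(29)]
pin 243 [127.8 378.3]
pin 1 [366. 233.]
pin 1 [342. 238.]
pin 1 [371. 234.]
[256.5 123.6]
[256.4  49.1]
scene0 80 [238.8 188.1]
s9f 74 [238.6 188.4]
s11 75 [238.7 184.8]
[238.5883382  189.09716055] [238.47654966 185.20137062]
[ 93  78  97 101 103  96  70  47  57  79] [105  90 106 114 121 108  77  49  61  82]
[ 81  56  85 108 103  91  62  55  83 113] [ 90  53  95 120 120 105  71  56  85 124]
[111 102  98  86  86  87  60  52  85 112] [103 100  96  84  86  91  66  50  86 110]
[204 199 172 139 118  97  59  94 126 111] [203 197 170 126 102  83  53  75 110 105]
```

```bash
python3 - <<'E'
from h import *
for n in("scene0","s9f","s11"):
    a=cv2.imread(f"pics/{n}.png").astype(float)[172:205,226:252]; w=np.clip(a[...,2]-np.maximum(a[...,0],a[...,1])-45,0,None)
    y,x=np.mgrid[172:205,226:252];print(n,w.sum(),(w*x).sum()/w.sum(),(w*y).sum()/w.sum())
E
```

```text
scene0 7727.0 238.07376730943446 188.2152193606833
s9f 6362.0 238.75605155611444 187.13612071675573
s11 5978.0 239.16142522582803 183.87052525928405
```

The camera puts the travel at about 12–13 mm, which is close to the 11 mm limit. I'll pull it again to be sure.

```bash
python3 shift.py '0.055 0 0 0.03 0;0.055 0 0 0.035 0;0.055 0 0 0.035 0;0.055 0 0 0.03 0;0.055 0 0 0.0223 0;0.045 0 0 0 0;0.038 0 0 0 0;0.034 0 0 0 0;0.032 0 0 0 0;0.031 0 0 0 0;0.031 0 0 0 0;0.031 0 0 0 0'
python3 shift.py '0.031 0 0 -0.001 0;0.031 0 0 0 0;0.031 0 0 -0.001 0;0.031 0 0 0 0;0.031 0 0 -0.001 0;0.031 0 0 0 0'
```

```text
t: 18.45
position: [0.5755, 0.0821, 0.0627]
eef_rot: [-0.009, 1.0, -0.0, 0.0]
wrist_force: [-1.5, -4.7, -3.2]
grip_width: 0.0318
grip_force: 37.7
t: 18.95
position: [0.5754, 0.082, 0.063]
eef_rot: [-0.009, 1.0, -0.0, -0.0]
wrist_force: [5.1, -5.0, -23.5]
grip_width: 0.032
grip_force: 37.4
```

Pulling again went stiff at once, so the knob is fully up. Releasing.

```bash
python3 shift.py '0.031 0 0 0.001 0;0.031 0 0 0.001 0;0.033 0 0 0 0;0.036 0 0 0 0;0.042 0 0 0 0;0.05 0 0 0 0;0.055 0 0 0 0;0.055 0 0 -0.03 0;0.055 0 0 -0.035 0;0.055 0 0 -0.035 0;0.055 0 0 -0.035 0;0.055 0 0 0 0'
python3 - <<'E'
from h import *
S=env.read_camera("scene");cv2.imwrite("pics/s12.png",S[:,:,::-1])
A,c,m=blobs(S,(0,150,80),(5,255,255),(225,170,255,215))[0];print(A,c)
t=env.read_camera("top")
print(env.hand_in())
E
```

```text
t: 19.95
position: [0.5789, 0.083, 0.2061]
eef_rot: [-0.009, 1.0, 0.0, 0.007]
wrist_force: [1.5, 0.3, 1.0]
grip_width: 0.0549
grip_force: 0.0
70 [238.8 184.9]
the job is handed in; nothing more can be done
None
```

I turned the plate ribs up, seated it on both pins with the handle on the opposite side, pulled the switch knob up to its stop, and handed the job in after about 20 s of robot time; the result was not reported back to me.

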